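Square a stack of plates and overhang it to the scriber

ROBOT

A 6-joint arm with a two-finger parallel gripper is mounted at the origin on the work surface. World frame = base frame: x ahead of the robot, y to its left, z up, the work surface at z = 0. Lengths are in m, angles in rad, forces in N, time in s.
With the tool pointing down it reaches from about 0.35 to 0.975 m from the base axis. Payload 4.9 kg.
Tool frame: the origin (TCP) lies at the very end of the fingers, on their centre line; the grasp point (between the pads) lies manip.grip_point_offset behind it (manip.grip_point_offset is the distance from the TCP to the grasp point, in m); z points along the fingers, y is the direction in which the jaws open and shut (so a half turn about z gives the same grasp; the last joint's range is limited). The gripper opens to 85 mm and grips with 20 to 120 N. Pads are 22 mm wide; open, the fingers measure 114 mm over their backs; the gripper's body (76 mm by 85 mm) begins 54 mm behind the grasp point. The pads swing forward as they close: fully open they stand 13 mm farther back than shut.
Start: joints at [1.102, 0.053, 1.613, -0, 1.476, -0.119], TCP at [0.214, 0.587, 0.231] pointing down, gripper open.
Joint ranges: [-3.01, 3.01], [-1.01, 2.22], [0.06, 2.58], [-1.02, 4.17], [0.09, 2.62], [-3.14, 3.14]. Speed limits (rad/s): [2.57, 2.57, 3.14, 3.14, 3.14, 3.14].

INTERFACE

Orientations are given as a unit quaternion [w, x, y, z].
In Python, from plant import status, grab_frame, camera_params, ticket, boxes_of, outline_of, manip gives the robot as it stands. The module is installed in compiled form; this text tells all that it offers.
- The arm moves only by the tool play_rows, never from a script. Its argument "deltas" is a list of rows, each a list of 2 entries, a list of its own where there are three numbers: the shift along the world's x, y, z in m, then the turn about the world's z in rad. A call has 1 to 5 rows; each row is the pose to reach, as a shift and turn from the pose commanded when the call began; what a row does not reach only later rows make up. A row lasts 1/8 s, in which the tool goes at most 62.5 mm and 10.7 degrees, less where a joint would pass 70% of its speed; a pose out of reach is approached as far as the arm can. A call with a gripper value outside its range is refused whole. "grip" is the opening, from -1 (shut) to 1 (fully open), set as the call begins (left out, the last holds). The fingers move at their own pace and stop on an object; the grip force is fixed at half the most. Time passes only in rows, so rows that repeat a pose let the fingers close. It gives the time, the measured TCP pose, the force and the opening at its end, in the units of the state.
- status.state(): the state, without advancing time (a new reading comes with each control period).
- grab_frame(name): name is "scene" or "top" or "wrist"; returns (picture, depth): 384x512x3 uint8, blue, green, red; 384x512 float32, m along the optical axis (not along the pixel's ray), 0 where there is no reading.
- camera_params(name): a dict with "mtx" (3x3 intrinsics, pixels), "world_from_camera" (4x4, takes a point from camera to world coordinates). Camera axes: x right, y up, looking along -z (the intrinsics and any distortion apply to the point x, -y, -z); pixel columns grow to the right and rows downward; lengths in m; the calibration is good to about 2 mm. A picture is of the moment at which its call begins: read the wrist's pose just before it. camera_params takes no time and is no camera call; for the wrist camera it gives the pose at the moment of the call.
- ticket.job_done(): hands the job in, once; it reports no verdict.
Trained networks look in the newest picture that a camera, given by its name, has taken for a name from the list of things; names that differ only in an ending like _2 or _b are one class to them, and where a whole thing is asked for, a point or a joint stands for the part that bears it (a point fixed in the world has none). Each returns a list of dicts, best first, with "confidence" (0 to 1); they miss things now and then, are a little off and sometimes report something else, mostly with a low value. They report only what shows in the picture. A call takes as long as a camera call. They do not tell look-alikes from the thing itself.
- boxes_of(camera, name): "box" ([left, top, right, bottom] in pixels, round what is visible of it).
- outline_of(camera, name): "region" (384x512 bool, what is visible of it) and "box" ([left, top, right, bottom] in pixels, round what is visible of it).
The state is a dict: "time": time; "joint_pos": joint angles; "joint_vel": joint speeds; "joint_efforts": joint torques, N m; "tool_pos": TCP position; "tool_rot": TCP orientation; "contact_force": force on the tool from outside, world axes, zero at the start; "ft_torque": the same for the moment, N m; "gripper_width": opening from 0.0 (shut) to 1.0 (fully open).
Only numpy, scipy, OpenCV 4.12 (cv2) and the standard library are available. Lean on these libraries where they do the work, as an engineer would, in place of code of your own. Each camera call takes 0.05 s, during which the arm holds its last target.

TASK

On the black granite riser block, tap the three stacked plates until all their edges are flush. Then, without lifting them, slide the stack straight out over the end of the block, beside the surface gauge, until its leading end is level with the gauge's pointed scriber. That far out it would tip off by itself, so finish while still holding it flat on the block; do not bump the gauge and leave the other things where they lie.

Things in the scene. Friction and masses are not known exactly. Their poses are not given: they have to be found in the camera images.
- block: heavy black granite riser block, immovable, 130 mm wide (x), 240 mm long (y), 50 mm high; origin at the centre of its underside; the stack lies along its y and is slid to its +y, out over the edge at y = +120 mm
- lower_plate: flat aluminium plate, 56 mm wide (its x), 200 mm long (its y), 6 mm thick (z), about 0.18 kg; origin at the centre of its underside; its +y end is the leading end, its -y end the tail. It is the bottom one, lying on the block (its underside 50 mm above the bench), not yet reaching far over the edge. Its sides are roughly parallel with the block's
- middle_plate: flat aluminium plate, 56 mm wide (its x), 200 mm long (its y), 6 mm thick (z), about 0.18 kg; origin at the centre of its underside; its +y end is the leading end, its -y end the tail. It is the middle one, lying on the lower plate; its tail at first sticks out 8 to 12 mm beyond the lower plate's, and it may lie up to 4 mm sideways and a little askew
- upper_plate: flat aluminium plate, 56 mm wide (its x), 200 mm long (its y), 6 mm thick (z), about 0.18 kg; origin at the centre of its underside; its +y end is the leading end, its -y end the tail. It is the top one; its tail at first sticks out 18 to 26 mm beyond the lower plate's, and it may lie up to 4 mm sideways and a little askew. Top of the stack: 68 mm above the bench
- gauge: surface gauge, immovable on its magnetic foot: round foot 60 mm across and 28 mm high, upright rod 177 mm high, a level brass scriber pointing along its -x to the path of the plates, parallel with the block's x; origin under the foot's centre
- gauge_tip (a point): the point of the scriber, 62 mm above the bench and 44 mm from the block's centre line (on its +x side), 108 to 138 mm beyond the block's +y edge, different each time. The stack's leading end must come level with it along the block's y; the plates pass beside it without touching it
- vblock: bystander: steel V-block 70 x 50 x 44 mm; origin at the centre of its underside
- ring_gauge: bystander: steel ring 72 mm across, 22 mm high, lying flat; origin at the centre of its underside
- dial: bystander: dial indicator lying face up, 58 mm across, 20 mm high, stem to its -y; origin at the centre of its underside
Mind the look-alikes: they are no part of the job. Leave any brown or red look-alike of the middle_plate alone. What is shaped like the gauge but brown is not meant.

How it is judged:
On the way:
1. the plates' ends and sides are flush within 3 mm while the stack is still at least 40 mm short of the scriber (y of middle_plate in the frame of lower_plate between -0.003 and 0.003 m and x of middle_plate in the frame of lower_plate between -0.003 and 0.003 m and angle between the y axis of each of middle_plate, upper_plate and the y axis of lower_plate, either way round below 0.04 rad and y of upper_plate in the frame of lower_plate between -0.003 and 0.003 m and x of upper_plate in the frame of lower_plate between -0.003 and 0.003 m and y of upper_plate in the frame of middle_plate between -0.003 and 0.003 m and x of upper_plate in the frame of middle_plate between -0.003 and 0.003 m and angle between the y axis of upper_plate and the y axis of middle_plate, either way round below 0.04 rad and y of gauge_tip in the frame of lower_plate above 0.14 m), for 0.1 s.
At the end, for the whole second after the job is handed in: plates flush within 3 mm (0.04 rad); lower plate's leading end level with the scriber within 5 mm; stack straight (0.1 rad, within 25 mm of the block's centre line), flat on the block (3 mm, 0.03 rad), at rest; fingers still holding it (over 1 N) (y of middle_plate in the frame of lower_plate between -0.003 and 0.003 m and x of middle_plate in the frame of lower_plate between -0.003 and 0.003 m and angle between the y axis of each of middle_plate, upper_plate and the y axis of lower_plate, either way round below 0.04 rad and y of upper_plate in the frame of lower_plate between -0.003 and 0.003 m and x of upper_plate in the frame of lower_plate between -0.003 and 0.003 m and y of upper_plate in the frame of middle_plate between -0.003 and 0.003 m and x of upper_plate in the frame of middle_plate between -0.003 and 0.003 m and angle between the y axis of upper_plate and the y axis of middle_plate, either way round below 0.04 rad and y of gauge_tip in the frame of lower_plate between 0.095 and 0.105 m and z of lower_plate in the frame of block between 0.047 and 0.053 m and x of lower_plate in the frame of block between -0.025 and 0.025 m and angle between the y axis of lower_plate and the y axis of block, either way round below 0.1 rad and angle between each of lower_plate, middle_plate, upper_plate's own z axis and vertical below 0.03 rad and linear speed of each of lower_plate, middle_plate, upper_plate below 0.01 m/s and (contact force between the fingers and lower_plate above 1 N or contact force between the fingers and middle_plate above 1 N or contact force between the fingers and upper_plate above 1 N)); the arm keeps its last pose, push and grip.
It fails at once if a plate is lifted or falls off the block (z of lower_plate in the frame of block above 0.062 m or z of any of lower_plate, middle_plate, upper_plate in the frame of block below 0.035 m or z of middle_plate in the frame of block above 0.068 m or z of upper_plate in the frame of block above 0.074 m).
It fails at once if the surface gauge is bumped (more than 3 N) (contact force between gauge and anything else above 3 N).
It fails at once if a bystander is moved more than 15 mm (distance of any of vblock, ring_gauge, dial from where it was at the start of the episode above 0.015 m).
It also fails if it takes over 58 s, if anything falls off the work surface, if the arm or the gripper's body presses on something with over 40 N, if the wrist force passes 120 N, or if a joint passes its speed limit or range.

## Working session

There is one attempt and no reset: what is moved stays moved. The work goes in short steps, Python scripts to look and compute and a tool call to move; the robot and the scene stay as the last step left them, time stands still between calls to the robot, and variables do not carry over. Pictures are saved under pics/ and viewed, and the job is handed in when it is done.

Besides the shell and the picture viewer there is one more tool, called after "Call:" by a JSON object that holds its "op" and its "data", one argument or row to a line. play_rows: Moves the arm, as the interface text tells. Its arguments: {"type":"object","properties":{"deltas":{"type":"array"},"grip":{"type":"number"}},"required":["deltas"]}

```bash
mkdir -p pics; cat > h.py <<'E'
import numpy as np, cv2
from plant import status, grab_frame, camera_params, ticket, boxes_of, outline_of, manip
def world(cam_p, u, v, d):
    K=np.array(cam_p["mtx"]);T=np.array(cam_p["world_from_camera"])
    x=(u-K[0,2])/K[0,0]*d; y=(v-K[1,2])/K[1,1]*d
    P=np.stack([x,-y,-d,np.ones_like(d)],-1)
    return (P@T.T)[...,:3]
def cloud(name):
    cp=camera_params(name); im,dp=grab_frame(name)
    v,u=np.mgrid[0:384,0:512].astype(float)
    return im,dp,world(cp,u,v,dp.astype(float)),cp
def proj(cp,P):
    K=np.array(cp["mtx"]);T=np.linalg.inv(np.array(cp["world_from_camera"]))
    P=np.atleast_2d(P); q=np.c_[P,np.ones(len(P))]@T.T
    return np.c_[K[0,0]*q[:,0]/-q[:,2]+K[0,2], K[1,1]*-q[:,1]/-q[:,2]+K[1,2]]
E
python3 - <<'E'
from h import *
print(status.state()); print(manip.grip_point_offset)
for n in ["scene","top","wrist"]:
    im,dp,W,cp=cloud(n); cv2.imwrite(f"pics/{n}0.png",im); np.savez(f"{n}0.npz",im=im,dp=dp,W=W); print(n,cp)
E
```

```text
{'time': 0.0, 'joint_pos': array([ 1.10200776e+00,  5.33596251e-02,  1.61429923e+00,  1.40093825e-05,
        1.47598754e+00, -1.19008720e-01]), 'joint_vel': array([ 8.96785127e-04, -3.34348592e-04, -2.07185195e-04,  1.44266099e-05,
        4.85451461e-04, -5.87944563e-04]), 'joint_efforts': array([ 1.53867841e-03, -3.93688703e+01, -3.70176816e+01, -9.16122508e-05,
        7.14539085e-03,  5.26684616e-06]), 'tool_pos': array([0.21390016, 0.58659642, 0.23005818]), 'tool_rot': array([-3.04142235e-04,  1.74000310e-01,  9.84745062e-01, -9.80816157e-04]), 'contact_force': array([-0.09417689,  0.20253004,  0.28100196]), 'ft_torque': array([ 0.02509863,  0.0459601 , -0.05244693]), 'gripper_width': 1.0005055294501901}
0.0187
scene {'mtx': array([[454.90006965,   0.        , 261.13548253],
       [  0.        , 454.90006965, 193.11148538],
       [  0.        ,   0.        ,   1.        ]]), 'world_from_camera': array([[ 0.5332794 , -0.56163797,  0.63259456,  1.26361813],
       [ 0.8458298 ,  0.34198598, -0.4094112 , -0.44380124],
       [ 0.0136024 ,  0.75339789,  0.65742421,  0.81476376],

[... 232 characters left out ...]
orld_from_camera': array([[ 0.01226666,  0.99232018, -0.12308608,  0.40400281],
       [-0.99974037,  0.01453497,  0.01754768,  0.03451505],
       [ 0.01920197,  0.12283888,  0.99224085,  1.35488894],
       [ 0.        ,  0.        ,  0.        ,  1.        ]])}
wrist {'mtx': array([[336.49358865,   0.        , 256.67692215],
       [  0.        , 336.49358865, 189.49114009],
       [  0.        ,   0.        ,   1.        ]]), 'world_from_camera': array([[ 0.34255517, -0.90397038, -0.25591701,  0.1490816 ],
       [ 0.9394961 ,  0.3290955 ,  0.09509589,  0.61102917],
       [-0.00174273, -0.27300862,  0.96201001,  0.37272775],
       [ 0.        ,  0.        ,  0.        ,  1.        ]])}
```

View pics/scene0.png

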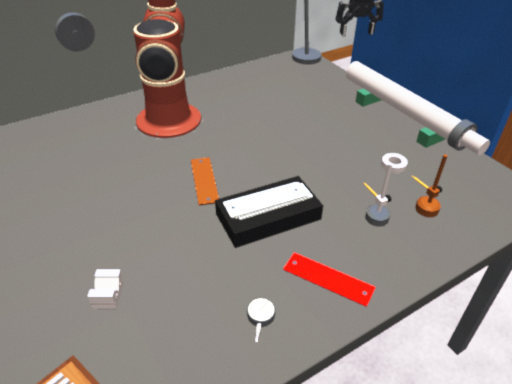

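View pics/top0.png

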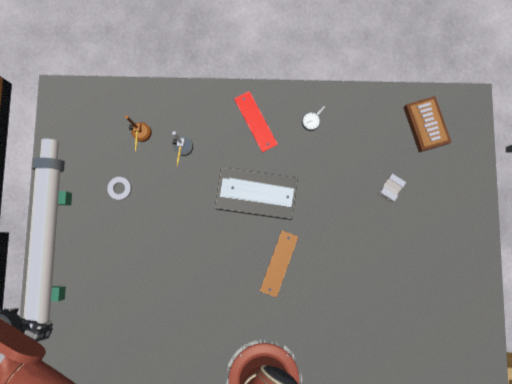

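View pics/wrist0.png

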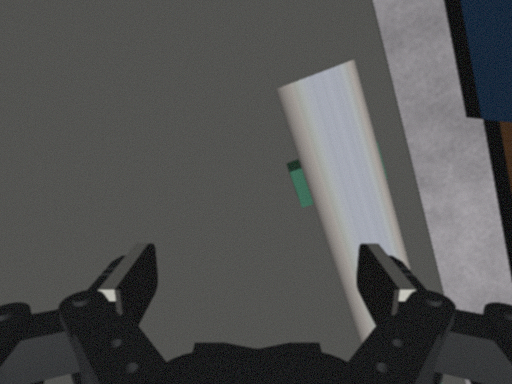

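The black block with the silver stack is at top (257,193). The grey gauge with its yellow scriber is at top (182,147). The look-alikes are a brown gauge (140,132), a red plate (257,122) and a brown plate (280,264). By the description I take the silver stack and the grey gauge.

```bash
python3 - <<'E'
from h import *
d=np.load("top0.npz");W=d["W"];im=d["im"];z=W[...,2]
cv2.imwrite("pics/topcrop.png",cv2.resize(im[110:230,110:310],None,fx=4,fy=4,interpolation=cv2.INTER_CUBIC))
roi=np.zeros_like(z,bool);roi[150:230,200:310]=1
for lo,hi,n in[(.03,.1,'blk'),(.06,.08,'plates')]:
    m=roi&(z>lo)&(z<hi);P=W[m]
    r=cv2.minAreaRect(P[:,:2].astype(np.float32));print(n,r,np.median(P[:,2]),m.sum())
roi[:]=0;roi[125:172,160:205]=1
m=roi&(z>.02)&(z<.25)
for v,u in zip(*np.where(m)): pass
print(W[m].min(0),W[m].max(0))
m2=roi&(z>.018)&(z<.04);print('foot',W[m2].min(0),W[m2].max(0),W[m2].mean(0))
b,g,r=[im[...,i].astype(int) for i in range(3)]
m3=roi&(r>130)&(b<90)
for v,u in zip(*np.where(m3)):print(u,v,W[v,u].round(4))
E
```

```text
blk ((0.5604348182678223, 0.02847672998905182), (0.24014034867286682, 0.1310860514640808), 82.5207290649414) 0.052284093290907885 3279
plates ((0.560023307800293, 0.024494796991348267), (0.2136038839817047, 0.05921731889247894), 81.6217041015625) 0.06728824896757368 1278
[0.64054198 0.23611964 0.02005304] [0.7393898  0.29102188 0.18011922]
foot [0.68082474 0.23416231 0.01834297] [0.74012759 0.29102188 0.03284009] [0.70616459 0.25802131 0.02586811]
179 154 [0.6741 0.2656 0.0688]
179 155 [0.6713 0.2658 0.0672]
179 156 [0.6695 0.2669 0.0605]
```

View pics/topcrop.png

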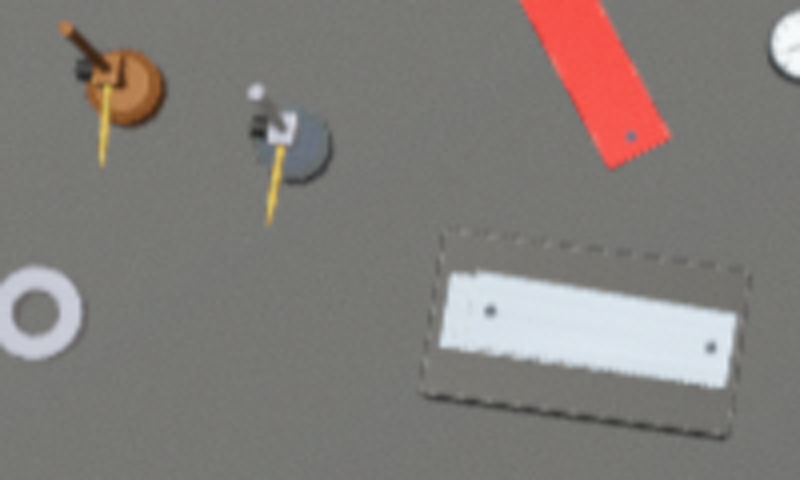

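Call:
{"op": "play_rows", "data": {
  "deltas": [
    [[0.0,-0.03,0.05],-0.15],
    [[0.04,-0.07,0.09],-0.3],
    [[0.07,-0.12,0.1],-0.48],
    [[0.105,-0.165,0.1],-0.65],
    [[0.14,-0.21,0.11],-0.82]
  ],
  "grip": 1
}}

```text
time: 0.78
tool_pos: [0.3546, 0.3753, 0.3406]
tool_rot: [-0.0, 0.554, 0.832, -0.001]
contact_force: [-0.1, 0.1, 0.1]
gripper_width: 0.997
```

Call:
{"op": "play_rows", "data": {
  "deltas": [
    [[0.034,-0.05,0.0],-0.1],
    [[0.07,-0.1,0.0],-0.22],
    [[0.105,-0.15,0.0],-0.33],
    [[0.14,-0.2,0.01],-0.44],
    [[0.175,-0.25,0.02],-0.53]
  ]
}}

```text
time: 1.4
tool_pos: [0.5298, 0.1253, 0.3611]
tool_rot: [-0.0, 0.752, 0.659, -0.0]
contact_force: [0.4, 0.8, 0.2]
gripper_width: 0.995
```

Call:
{"op": "play_rows", "data": {
  "deltas": [
    [[0.031,-0.037,0.0],0],
    [[0.031,-0.037,0.0],0],
    [[0.031,-0.037,0.0],0]
  ]
}}

```text
time: 1.78
tool_pos: [0.5598, 0.0904, 0.3608]
tool_rot: [-0.001, 0.751, 0.66, -0.0]
contact_force: [-0.1, 0.3, -0.7]
gripper_width: 0.997
```

```bash
python3 - <<'E'
from h import *
s=status.state();print(s["time"],s["tool_pos"],s["tool_rot"],s["joint_pos"])
im,dp,W,cp=cloud("wrist");cv2.imwrite("pics/w1.png",im);np.savez("w1.npz",im=im,dp=dp,W=W,K=cp["mtx"],T=cp["world_from_camera"])
z=W[...,2]
for lo,hi in[(.045,.056),(.063,.072)]:
    m=(z>lo)&(z<hi)&(W[...,0]<.64)&(W[...,1]<.17);P=W[m];print(cv2.minAreaRect(P[:,:2].astype(np.float32)),np.median(P[:,2]),m.sum())
E
```

```text
1.775 [0.55981979 0.09040925 0.36076503] [-5.56788921e-04  7.51223625e-01  6.60047451e-01 -3.42520367e-04] [ 2.86821840e-02 -1.28139022e-01  1.57673115e+00  4.23286723e-04
  1.69423861e+00  1.57766146e-01]
((0.5631686449050903, 0.03133593499660492), (0.23860050737857819, 0.1302027851343155), 82.79713439941406) 0.049943365279274454 8847
((0.5629530549049377, 0.02496810257434845), (0.20969617366790771, 0.05828128382563591), 82.02485656738281) 0.0679320822360048 5852
```

View pics/w1.png

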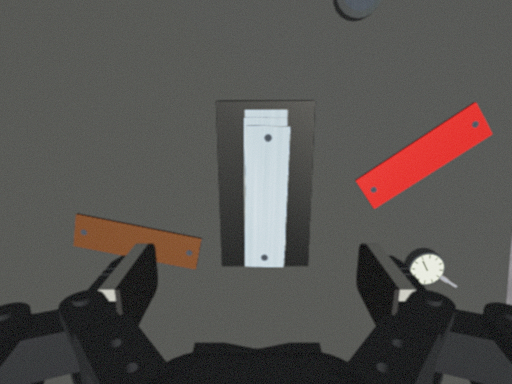

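Call:
{"op": "play_rows", "data": {
  "deltas": [
    [[0.01,0.05,-0.02],0],
    [[0.02,0.1,-0.04],0],
    [[0.03,0.13,-0.06],0],
    [[0.03,0.13,-0.06],0],
    [[0.03,0.13,-0.06],0]
  ]
}}

```text
time: 2.45
tool_pos: [0.5896, 0.2207, 0.302]
tool_rot: [0.0, 0.751, 0.661, 0.0]
contact_force: [0.3, 0.3, 0.3]
gripper_width: 1.002
```

```bash
python3 - <<'E'
from h import *
s=status.state();print(s["time"],s["tool_pos"])
im,dp,W,cp=cloud("wrist");cv2.imwrite("pics/w2.png",cv2.resize(im[:300],(800,469),interpolation=cv2.INTER_CUBIC));np.savez("w2.npz",im=im,dp=dp,W=W,K=cp["mtx"],T=cp["world_from_camera"])
z=W[...,2]
for lo,hi in[(.045,.056),(.063,.072)]:
    m=(z>lo)&(z<hi)&(W[...,0]<.64)&(W[...,1]<.17);P=W[m];print(cv2.minAreaRect(P[:,:2].astype(np.float32)),np.median(P[:,2]),m.sum())
b,g,r=[im[...,i].astype(int) for i in range(3)]
m3=(r>110)&(b<90)&(g>80)
for v,u in zip(*np.where(m3)):print(u,v,W[v,u].round(4))
E
```

```text
2.45 [0.5896345  0.22067738 0.30201364]
((0.5660188794136047, 0.05305870622396469), (0.1970832347869873, 0.13022053241729736), 82.7673568725586) 0.04992081725649716 7687
((0.5667519569396973, 0.04682282730937004), (0.16578134894371033, 0.05897063389420509), 82.69393157958984) 0.06789838798938075 4701
308 99 [ 6.630e-01  2.753e-01 -1.000e-04]
309 99 [6.642e-01 2.751e-01 3.000e-04]
310 99 [ 6.656e-01  2.749e-01 -6.000e-04]
311 99 [6.667e-01 2.748e-01 4.000e-04]
312 99 [ 0.6684  0.2745 -0.0023]
313 99 [0.6693 0.2745 0.    ]
314 99 [6.705e-01 2.743e-01 2.000e-04]
315 99 [0.6716 0.2742 0.0011]
316 99 [ 0.6732  0.2739 -0.0009]
317 99 [ 0.6745  0.2738 -0.0007]
318 99 [0.6756 0.2736 0.    ]
319 99 [6.768e-01 2.735e-01 5.000e-04]
320 99 [ 0.6784  0.2733 -0.0018]
321 99 [ 0.6796  0.2731 -0.0009]
322 99 [ 6.807e-01  2.730e-01 -2.000e-04]
323 99 [6.819e-01 2.728e-01 2.000e-04]
324 99 [ 6.832e-01  2.727e-01 -3.000e-04]
325 99 [ 0.6846  0.2725 -0.001 ]
326 99 [0.6849 0.2725 0.0045]
327 99 [0.6849 0.2726 0.0103]
328 99 [0.685  0.2727 0.016 ]
329 99 [0.6852 0.2727 0.0213]
330 99 [0.6863 0.2726 0.021
[... 28230 characters left out ...]
 -0.0889  0.0047]
175 356 [ 0.4211 -0.0868  0.0073]
164 357 [ 0.403  -0.0877  0.0059]
165 357 [ 0.4042 -0.0886  0.0051]
166 357 [ 0.4063 -0.0877  0.0064]
167 357 [ 0.4075 -0.0888  0.0054]
168 357 [ 0.4091 -0.0888  0.0056]
169 357 [ 0.4109 -0.0886  0.0061]
170 357 [ 0.4127 -0.0882  0.0067]
171 357 [ 0.414 -0.089  0.006]
172 357 [ 0.4163 -0.0876  0.0079]
165 358 [ 0.4043 -0.0895  0.0062]
166 358 [ 0.4057 -0.0901  0.0058]
167 358 [ 0.4071 -0.0906  0.0054]
168 358 [ 0.4089 -0.0902  0.0061]
169 358 [ 0.4105 -0.0904  0.0061]
170 358 [ 0.4123 -0.0902  0.0065]
166 359 [ 0.4054 -0.0917  0.0061]
167 359 [ 0.407 -0.092  0.006]
168 359 [ 0.4079 -0.0933  0.0047]
167 360 [ 4.039e-01 -9.920e-02 -2.000e-04]
```

View pics/w2.png

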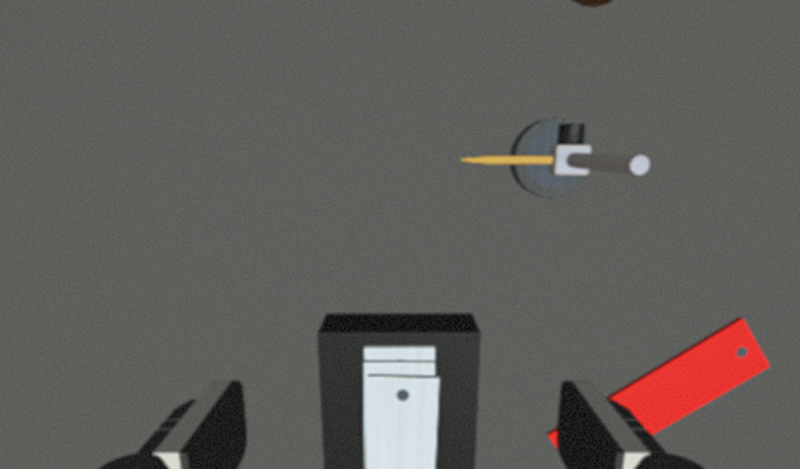

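Tip is at about (0.640, 0.2765, 0.062), 133 mm beyond the block's edge and 45 mm off its centre line, which fits the description. Next I go above the stack.

Call:
{"op": "play_rows", "data": {
  "deltas": [
    [[-0.007,-0.05,-0.02],0],
    [[-0.014,-0.1,-0.06],0],
    [[-0.02,-0.15,-0.1],0],
    [[-0.026,-0.189,-0.15],0],
    [[-0.026,-0.189,-0.19],0]
  ]
}}

```text
time: 3.12
tool_pos: [0.5642, 0.0279, 0.1115]
tool_rot: [0.001, 0.753, 0.658, 0.001]
contact_force: [1.4, 0.5, 0.2]
gripper_width: 0.998
```

Call:
{"op": "play_rows", "data": {
  "deltas": [
    [[0,0,-0.005],0],
    [[0,0,-0.01],0]
  ],
  "grip": 0.65
}}

```text
time: 3.38
tool_pos: [0.5656, 0.031, 0.1036]
tool_rot: [0.001, 0.751, 0.66, 0.001]
contact_force: [1.0, -0.8, 0.6]
gripper_width: 0.826
```

```bash
python3 - <<'E'
from h import *
s=status.state();print(s["time"],s["tool_pos"],s["gripper_width"])
im,dp,W,cp=cloud("wrist");cv2.imwrite("pics/w3.png",im);np.savez("w3.npz",im=im,dp=dp,W=W)
im,dp=grab_frame("scene");cv2.imwrite("pics/s3.png",cv2.resize(im[130:260,180:420],None,fx=3,fy=3,interpolation=cv2.INTER_CUBIC))
E
```

```text
3.375 [0.56560137 0.03095833 0.10359743] 0.8260356199959747
```

View pics/w3.png

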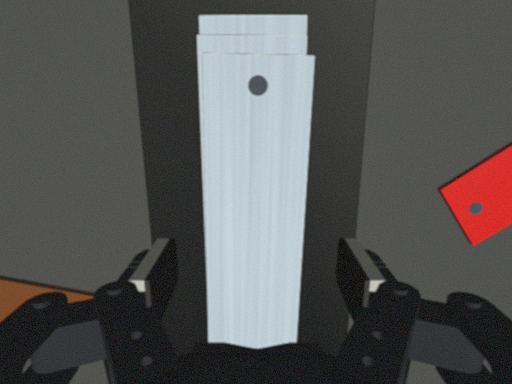

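View pics/s3.png

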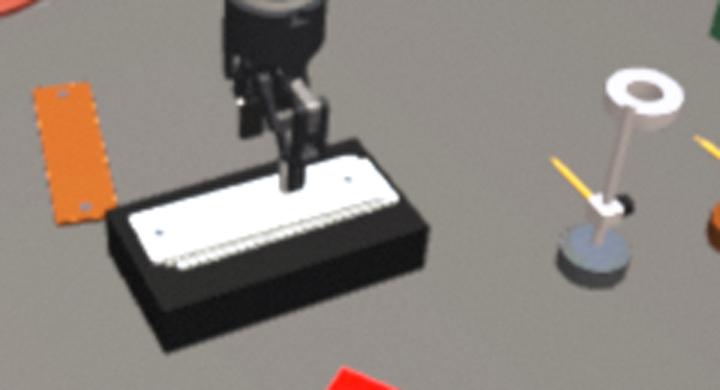

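The stack sits centred between the jaws: plates span columns about 205–300, pads 175–338. I go down slowly and watch the force.

Call:
{"op": "play_rows", "data": {
  "deltas": [
    [[-0.001,0,-0.02],0],
    [[-0.002,0,-0.036],0],
    [[-0.002,0,-0.046],0],
    [[-0.002,0,-0.05],0],
    [[-0.002,0,-0.05],0]
  ],
  "grip": 0.5
}}

```text
time: 4.1
tool_pos: [0.5621, 0.0312, 0.051]
tool_rot: [-0.0, 0.751, 0.66, -0.0]
contact_force: [0.5, -0.2, 0.2]
gripper_width: 0.753
```

Call:
{"op": "play_rows", "data": {
  "deltas": [
    [[0,0,-0.002],0],
    [[0,0,-0.004],0],
    [[0,0,-0.004],0]
  ]
}}

```text
time: 4.47
tool_pos: [0.5622, 0.0311, 0.0473]
tool_rot: [-0.0, 0.751, 0.66, -0.0]
contact_force: [-1.3, 0.5, -0.1]
gripper_width: 0.748
```

Call:
{"op": "play_rows", "data": {
  "deltas": [
    [[0,0,-0.001],0],
    [[0,0,-0.001],0],
    [[0,0,-0.002],0],
    [[0,0,-0.002],0]
  ]
}}

```text
time: 4.97
tool_pos: [0.5621, 0.0311, 0.0452]
tool_rot: [-0.0, 0.751, 0.66, -0.0]
contact_force: [0.1, -0.2, 0.1]
gripper_width: 0.75
```

Call:
{"op": "play_rows", "data": {
  "deltas": [
    [[0,0,-0.001],0],
    [[0,0,-0.001],0]
  ]
}}

```text
time: 5.22
tool_pos: [0.5621, 0.0311, 0.0442]
tool_rot: [-0.0, 0.751, 0.66, -0.0]
contact_force: [0.0, 0.5, 0.0]
gripper_width: 0.747
```

Call:
{"op": "play_rows", "data": {
  "deltas": [
    [[0,0,-0.001],0],
    [[0,0,-0.001],0]
  ]
}}

```text
time: 5.48
tool_pos: [0.5623, 0.0311, 0.044]
tool_rot: [-0.0, 0.751, 0.66, -0.0]
contact_force: [-2.3, 0.0, 4.7]
gripper_width: 0.746
```

Touched down at TCP z = 0.044 with a 64 mm gap. I'll raise a little and squeeze.

Call:
{"op": "play_rows", "data": {
  "deltas": [
    [[0,0,0.003],0],
    [[0,0,0.003],0]
  ]
}}

```text
time: 5.72
tool_pos: [0.5624, 0.0312, 0.0464]
tool_rot: [0.0, 0.751, 0.66, 0.0]
contact_force: [-0.7, -0.7, -0.2]
gripper_width: 0.752
```

Call:
{"op": "play_rows", "data": {
  "deltas": [
    [[0,0,0],0],
    [[0,0,0],0],
    [[0,0,0],0],
    [[0,0,0],0]
  ],
  "grip": -0.2
}}

```text
time: 6.22
tool_pos: [0.5631, 0.031, 0.0469]
tool_rot: [0.001, 0.751, 0.66, 0.001]
contact_force: [3.9, -0.3, 3.2]
gripper_width: 0.642
```

```bash
python3 - <<'E'
from h import *
s=status.state();print(s["time"],s["tool_pos"],s["gripper_width"],s["contact_force"],s["ft_torque"])
im,dp,W,cp=cloud("wrist");cv2.imwrite("pics/w4.png",im);np.savez("w4.npz",im=im,dp=dp,W=W)
E
```

```text
6.225 [0.56307788 0.03104533 0.04693584] 0.6421489225546184 [ 3.91117856 -0.26205657  3.24399555] [-0.05712663 -0.5048502  -0.06318807]
```

View pics/w4.png

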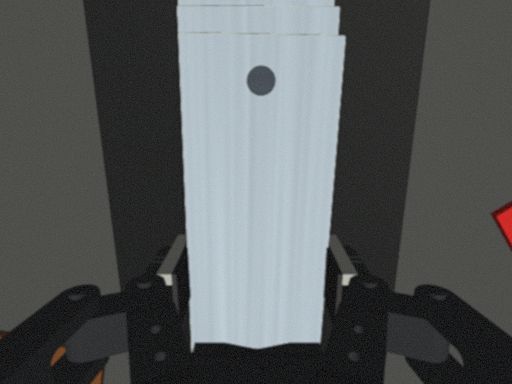

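Squeezed (opening 55 mm). Next I release, go behind the tails, narrow the gap and tap the tails in +y.

Call:
{"op": "play_rows", "data": {
  "deltas": [
    [[0,0,0.001],0],
    [[0,0,0.002],0],
    [[0,0,0.003],0],
    [[0,0,0.05],0],
    [[-0.004,-0.03,0.06],0]
  ],
  "grip": 0.6
}}

```text
time: 6.9
tool_pos: [0.5601, 0.0017, 0.1097]
tool_rot: [0.002, 0.75, 0.661, 0.002]
contact_force: [0.9, -0.1, 0.2]
gripper_width: 0.803
```

Call:
{"op": "play_rows", "data": {
  "deltas": [
    [[-0.007,-0.055,0.0],0],
    [[-0.012,-0.102,0.0],0],
    [[-0.012,-0.102,-0.03],0],
    [[-0.012,-0.102,-0.045],0],
    [[-0.012,-0.102,-0.045],0]
  ],
  "grip": -0.53
}}

```text
time: 7.52
tool_pos: [0.5447, -0.1, 0.0595]
tool_rot: [-0.002, 0.751, 0.66, -0.001]
contact_force: [-0.5, 0.1, 0.7]
gripper_width: 0.23
```

```bash
python3 - <<'E'
from h import *
s=status.state();print(s["time"],s["tool_pos"],s["gripper_width"],s["contact_force"],s["tool_rot"])
im,dp,W,cp=cloud("wrist");cv2.imwrite("pics/w5.png",im);np.savez("w5.npz",im=im,dp=dp,W=W)
z=W[...,2];m=(z>.0635)&(z<.072)&(abs(W[...,0]-.56)<.06);m=cv2.morphologyEx(m.astype(np.uint8),cv2.MORPH_OPEN,np.ones((3,3)))>0
P=W[m][:,:2]-[.5632,.0313];R=np.array([[.9921,-.1256],[.1256,.9921]]);Q=P@R.T
mm=abs(Q[:,0])<.02;print("tail block y",np.percentile(Q[mm,1],[0,.5,1]))
im,dp=grab_frame("scene");cv2.imwrite("pics/s5.png",cv2.resize(im[130:260,180:420],None,fx=3,fy=3,interpolation=cv2.INTER_CUBIC))
E
```

```text
7.525 [ 0.5447428  -0.09997505  0.05945236] 0.22990593407952184 [-0.50289623  0.05944839  0.65084891] [-0.0017492   0.75099455  0.66030531 -0.00101221]
tail block y [-0.12578239 -0.12132807 -0.12102276]
```

View pics/w5.png

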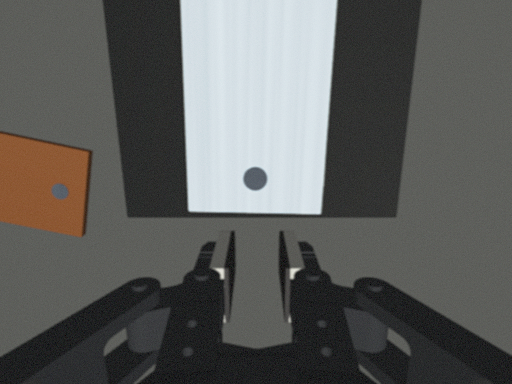

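View pics/s5.png

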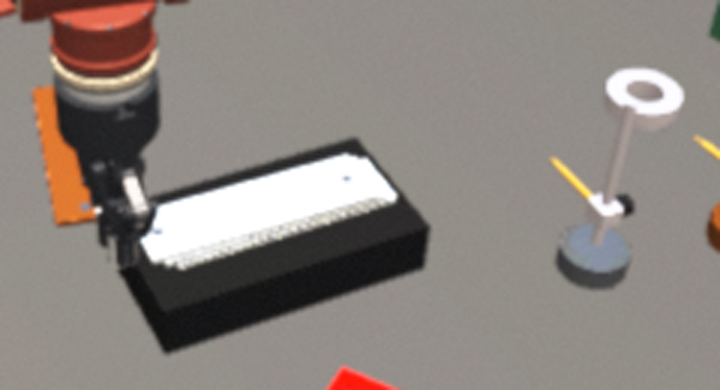

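Call:
{"op": "play_rows", "data": {
  "deltas": [
    [[0,-0.003,-0.004],0],
    [[0,-0.003,-0.007],0],
    [[0,-0.003,-0.007],0],
    [[0.0004,0.0,-0.007],0],
    [[0.0008,0.003,-0.007],0]
  ]
}}

```text
time: 8.25
tool_pos: [0.5471, -0.0976, 0.0544]
tool_rot: [0.0, 0.751, 0.66, 0.0]
contact_force: [0.4, 0.6, -0.1]
gripper_width: 0.234
```

Call:
{"op": "play_rows", "data": {
  "deltas": [
    [[0.0005,0.004,0],0],
    [[0.001,0.008,0],0],
    [[0.0015,0.012,0],0],
    [[0.002,0.016,0],0],
    [[0.002,0.016,0],0]
  ]
}}

```text
time: 8.88
tool_pos: [0.549, -0.0815, 0.0543]
tool_rot: [-0.0, 0.751, 0.66, 0.0]
contact_force: [0.5, 0.0, 0.7]
gripper_width: 0.239
```

```bash
python3 - <<'E'
from h import *
s=status.state();print(s["time"],s["tool_pos"],s["gripper_width"],s["contact_force"])
im,dp,W,cp=cloud("wrist");cv2.imwrite("pics/w6.png",im);
im,dp=grab_frame("scene");cv2.imwrite("pics/s6.png",cv2.resize(im[130:260,180:420],None,fx=3,fy=3,interpolation=cv2.INTER_CUBIC))
E
```

```text
8.875 [ 0.54903672 -0.08147433  0.05432717] 0.23892843985909687 [5.05574463e-01 2.30210121e-04 7.39837077e-01]
```

View pics/w6.png

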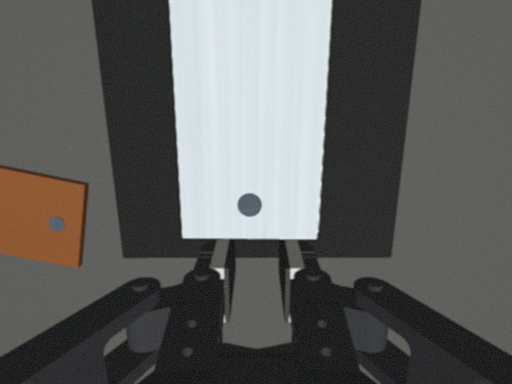

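View pics/s6.png

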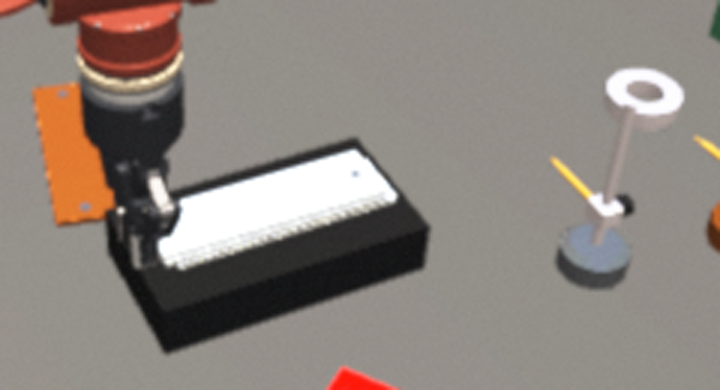

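Call:
{"op": "play_rows", "data": {
  "deltas": [
    [[0.0,0.0,-0.002],0],
    [[0.0005,0.004,-0.002],0],
    [[0.001,0.008,-0.002],0],
    [[0.0015,0.012,-0.002],0],
    [[0.002,0.016,-0.002],0]
  ]
}}

```text
time: 9.6
tool_pos: [0.5509, -0.0657, 0.0522]
tool_rot: [0.0, 0.751, 0.66, -0.0]
contact_force: [-0.6, -3.5, -2.2]
gripper_width: 0.23
```

Call:
{"op": "play_rows", "data": {
  "deltas": [
    [[0.0005,0.004,0],0],
    [[0.001,0.008,0],0],
    [[0.0015,0.012,0],0],
    [[0.002,0.016,0],0],
    [[0.002,0.016,0],0]
  ]
}}

```text
time: 10.22
tool_pos: [0.5532, -0.0492, 0.0524]
tool_rot: [-0.0, 0.751, 0.66, 0.0]
contact_force: [0.5, -0.9, 0.3]
gripper_width: 0.234
```

```bash
python3 - <<'E'
from h import *
s=status.state();print(s["time"],s["tool_pos"],s["gripper_width"],s["contact_force"])
im,dp,W,cp=cloud("wrist");cv2.imwrite("pics/w7.png",im);
im,dp=grab_frame("scene");cv2.imwrite("pics/s7.png",cv2.resize(im[130:260,180:420],None,fx=3,fy=3,interpolation=cv2.INTER_CUBIC))
E
```

```text
10.225 [ 0.55316489 -0.04923954  0.05244927] 0.23368084962148317 [ 0.52384399 -0.94110864  0.25312809]
```

View pics/w7.png

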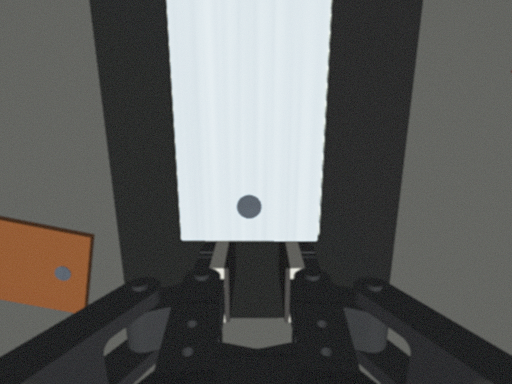

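View pics/s7.png

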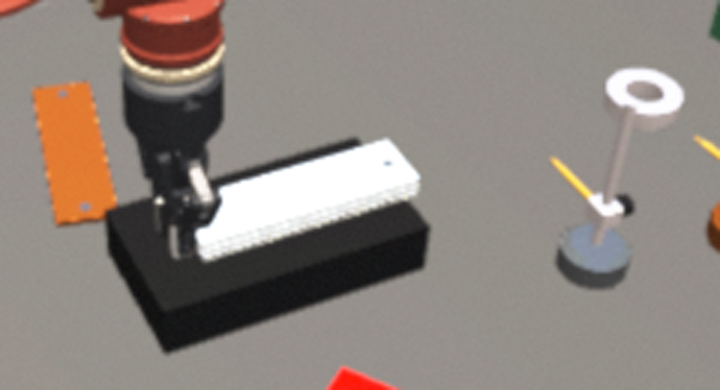

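Tails look flush in one line and 10 mm of the lead end overhangs. I'll push on another 40 mm this way, then squeeze and check.

Call:
{"op": "play_rows", "data": {
  "deltas": [
    [[0.0005,0.004,0],0],
    [[0.001,0.008,0],0],
    [[0.0015,0.012,0],0],
    [[0.002,0.016,0],0],
    [[0.0025,0.02,0],0]
  ]
}}

```text
time: 10.95
tool_pos: [0.5557, -0.0297, 0.0526]
tool_rot: [0.0, 0.751, 0.66, 0.0]
contact_force: [-1.0, -3.9, 2.8]
gripper_width: 0.233
```

Call:
{"op": "play_rows", "data": {
  "deltas": [
    [[0.0005,0.004,0],0],
    [[0.001,0.008,0],0],
    [[0.0015,0.012,0],0],
    [[0.002,0.016,0],0],
    [[0.0025,0.02,0],0]
  ]
}}

```text
time: 11.58
tool_pos: [0.558, -0.0096, 0.0524]
tool_rot: [0.0, 0.751, 0.66, -0.0]
contact_force: [0.5, -4.4, 3.4]
gripper_width: 0.233
```

Call:
{"op": "play_rows", "data": {
  "deltas": [
    [[0,0,0],0],
    [[-0.0005,-0.006,0],0],
    [[-0.0005,-0.006,0.03],0],
    [[-0.0005,-0.006,0.08],0],
    [[0.004,0.04,0.13],0]
  ]
}}

```text
time: 12.2
tool_pos: [0.5612, 0.0253, 0.1789]
tool_rot: [-0.001, 0.753, 0.659, -0.0]
contact_force: [1.0, 0.1, -0.5]
gripper_width: 0.231
```

Call:
{"op": "play_rows", "data": {
  "deltas": [
    [[0.002,0.03,0.0],0],
    [[0.002,0.03,0.0],0]
  ],
  "grip": 0.7
}}

```text
time: 12.45
tool_pos: [0.5634, 0.0579, 0.1783]
tool_rot: [-0.0, 0.75, 0.661, 0.0]
contact_force: [-1.1, -0.5, 0.3]
gripper_width: 0.655
```

```bash
python3 - <<'E'
from h import *
s=status.state();print(s["time"],s["tool_pos"],s["gripper_width"],s["contact_force"])
im,dp,W,cp=cloud("wrist");cv2.imwrite("pics/w8.png",im);np.savez("w8.npz",im=im,dp=dp,W=W,K=cp["mtx"],T=cp["world_from_camera"])
z=W[...,2];R=np.array([[.9921,-.1256],[.1256,.9921]])
m=(z>.0635)&(z<.072)&(abs(W[...,0]-.57)<.06);m=cv2.morphologyEx(m.astype(np.uint8),cv2.MORPH_OPEN,np.ones((3,3)))>0
P=W[m][:,:2];print(cv2.minAreaRect(P.astype(np.float32)))
Q=(P-[.5632,.0313])@R.T;print("x",np.percentile(Q[:,0],[.5,99.5]),"y",np.percentile(Q[:,1],[.2,99.8]))
E
```

```text
12.45 [0.56338173 0.05794169 0.1782562 ] 0.6551243093348983 [-1.12446227 -0.54626172  0.34987072]
((0.5685805678367615, 0.09550001472234726), (0.18675497174263, 0.05617252737283707), 82.38814544677734)
x [-0.0304023   0.02503394] y [-0.02810319  0.15719262]
```

View pics/w8.png

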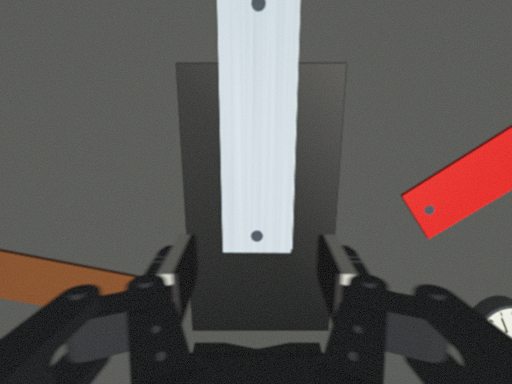

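Call:
{"op": "play_rows", "data": {
  "deltas": [
    [[0.006,0.043,0.0],0],
    [[0.006,0.043,0.0],0],
    [[0.006,0.043,0.0],0]
  ],
  "grip": 0.7
}}

```text
time: 12.88
tool_pos: [0.5691, 0.0984, 0.1771]
tool_rot: [-0.0, 0.751, 0.66, -0.001]
contact_force: [0.2, 1.0, -0.2]
gripper_width: 0.85
```

```bash
python3 - <<'E'
from h import *
s=status.state();print(s["time"],s["tool_pos"],s["gripper_width"],s["contact_force"])
im,dp,W,cp=cloud("wrist");cv2.imwrite("pics/w9.png",im);np.savez("w9.npz",im=im,dp=dp,W=W,K=cp["mtx"],T=cp["world_from_camera"])
cv2.imwrite("pics/w9c.png",cv2.resize(im[0:150,180:340],None,fx=4,fy=4,interpolation=cv2.INTER_CUBIC))
z=W[...,2];R=np.array([[.9921,-.1256],[.1256,.9921]])
for lo,hi in((.0635,.072),(.0525,.064)):
    m=(z>lo)&(z<hi)&(abs(W[...,0]-.57)<.05)&(W[...,1]<.24)&(W[...,1]>.1);P=W[m][:,:2]
    Q=(P-[.5632,.0313])@R.T;print(m.sum(),"x",np.percentile(Q[:,0],[.5,99.5]),"y",np.percentile(Q[:,1],[.2,99.8]))
E
```

```text
12.875 [0.56905859 0.09838106 0.17707043] 0.8495180203151724 [ 0.19926451  1.04302684 -0.16542948]
10789 x [-0.03008529  0.02531419] y [0.06731253 0.17025412]
112 x [0.02603084 0.02705775] y [0.07304349 0.16933785]
```

View pics/w9.png

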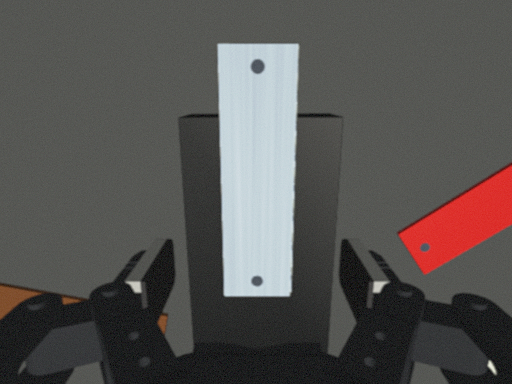

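View pics/w9c.png

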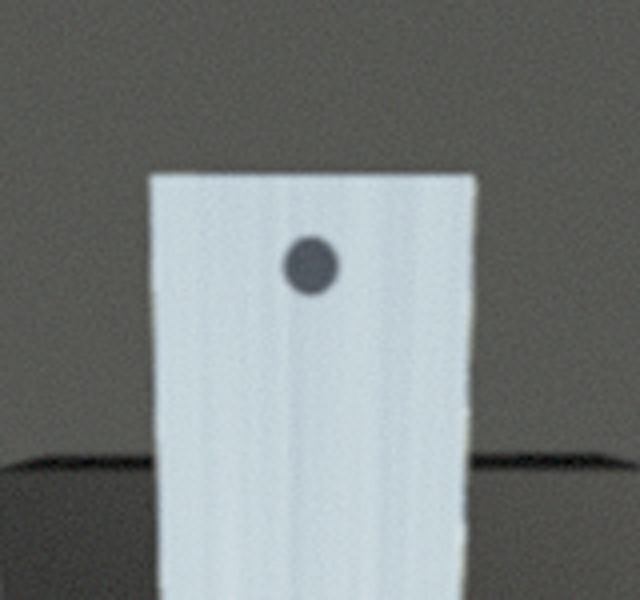

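The lead end is flush (one edge at crop row 175) with no side ledges above about 1.5 mm. I'm going down to squeeze and hold at the stack's middle.

Call:
{"op": "play_rows", "data": {
  "deltas": [
    [[0,0,-0.05],0],
    [[0,0,-0.09],0],
    [[0,0,-0.115],0],
    [[0,0,-0.126],0],
    [[0,0,-0.126],0]
  ],
  "grip": 0.6
}}

```text
time: 13.55
tool_pos: [0.5693, 0.0987, 0.0518]
tool_rot: [-0.0, 0.752, 0.66, -0.0]
contact_force: [0.1, -0.1, -0.6]
gripper_width: 0.8
```

```bash
python3 - <<'E'
from h import *
s=status.state();print(s["time"],s["tool_pos"],s["gripper_width"],s["contact_force"])
im,dp,W,cp=cloud("wrist");cv2.imwrite("pics/w10.png",im)
E
```

```text
13.55 [0.56931799 0.0986999  0.05177764] 0.7995218883679952 [ 0.08714403 -0.11361209 -0.55029758]
```

View pics/w10.png

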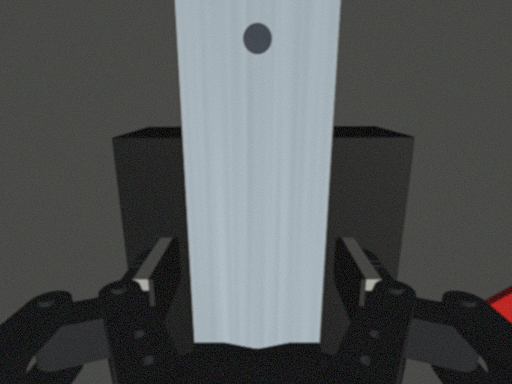

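Call:
{"op": "play_rows", "data": {
  "deltas": [
    [[0,0,-0.002],0],
    [[0,0,-0.0042],0],
    [[0,0,-0.0042],0]
  ]
}}

```text
time: 13.98
tool_pos: [0.5697, 0.0994, 0.0483]
tool_rot: [0.0, 0.751, 0.66, 0.0]
contact_force: [-0.2, -0.6, 0.3]
gripper_width: 0.797
```

Call:
{"op": "play_rows", "data": {
  "deltas": [
    [[0,0,0],0],
    [[0,0,0],0],
    [[0,0,0],0],
    [[0,0,0],0],
    [[0,0,0],0]
  ],
  "grip": -0.2
}}

```text
time: 14.6
tool_pos: [0.5705, 0.0994, 0.0489]
tool_rot: [0.001, 0.751, 0.66, 0.001]
contact_force: [0.9, -0.7, 5.8]
gripper_width: 0.638
```

```bash
python3 - <<'E'
from h import *
s=status.state();print(s["time"],s["tool_pos"],s["gripper_width"],s["contact_force"],s["ft_torque"],s["tool_rot"])
im,dp,W,cp=cloud("wrist");cv2.imwrite("pics/w11.png",im)
im,dp,W,cp=cloud("scene");cv2.imwrite("pics/s11.png",cv2.resize(im[130:260,180:420],None,fx=3,fy=3,interpolation=cv2.INTER_CUBIC))
E
```

```text
14.6 [0.57051744 0.0994011  0.04890263] 0.6381097452237511 [ 0.89364118 -0.74243235  5.75069275] [-0.00102513 -0.27101181  0.04428578] [6.23756210e-04 7.51219810e-01 6.60051347e-01 7.92541837e-04]
```

View pics/w11.png

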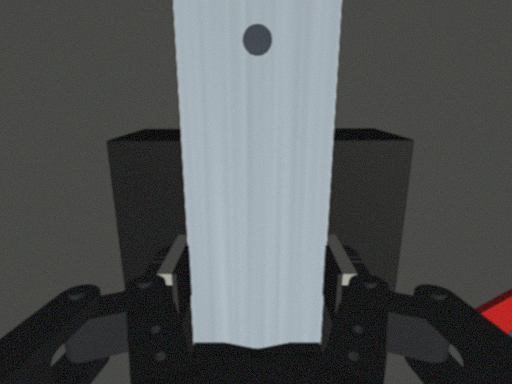

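View pics/s11.png

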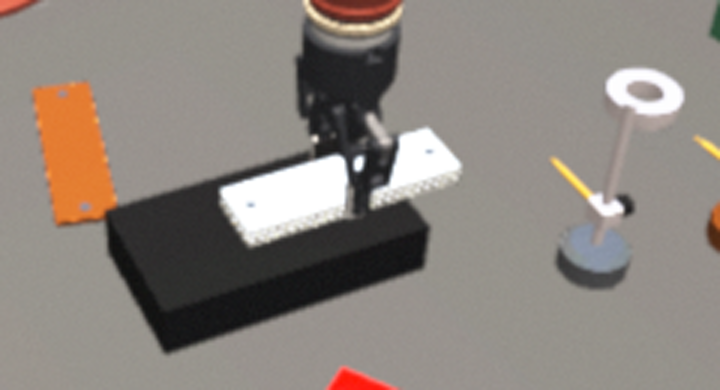

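Call:
{"op": "play_rows", "data": {
  "deltas": [
    [[0.0006,0.005,0],0],
    [[0.0012,0.01,0],0],
    [[0.0019,0.015,0],0],
    [[0.0025,0.02,0],0],
    [[0.0025,0.02,0],0]
  ]
}}

```text
time: 15.32
tool_pos: [0.5727, 0.1185, 0.0489]
tool_rot: [0.001, 0.751, 0.66, -0.0]
contact_force: [-0.3, -3.6, 7.2]
gripper_width: 0.642
```

```bash
python3 - <<'E'
from h import *
s=status.state();print(s["time"],s["tool_pos"],s["gripper_width"],s["contact_force"],s["ft_torque"],s["tool_rot"])
im,dp,W,cp=cloud("scene");cv2.imwrite("pics/s12.png",cv2.resize(im[140:250,240:400],None,fx=5,fy=5,interpolation=cv2.INTER_CUBIC))
E
```

```text
15.325 [0.57269701 0.11851298 0.04887439] 0.6420702381931379 [-0.26606704 -3.56552512  7.16240238] [-0.48029354 -0.1516822   0.03795464] [ 1.05935511e-03  7.51157784e-01  6.60121785e-01 -3.00424894e-04]
```

View pics/s12.png

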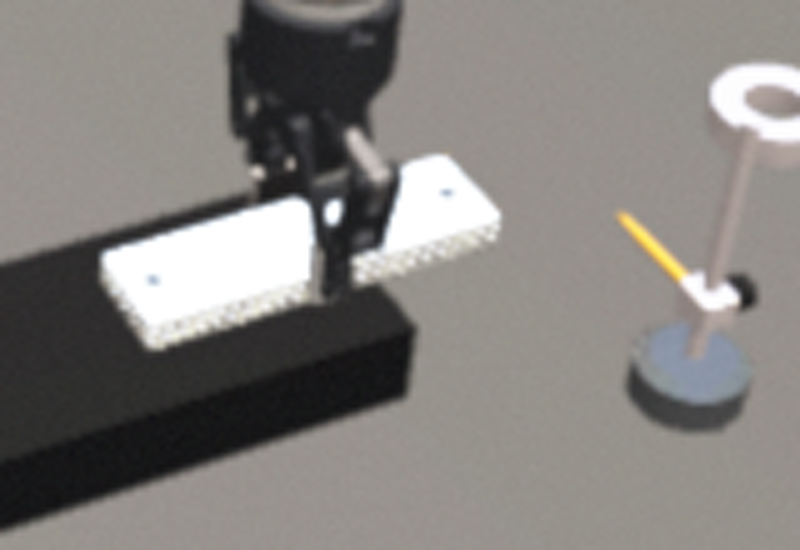

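The stack moves as one and stays flush (ends square, crop (100–160,250–350)). I'll continue.

Call:
{"op": "play_rows", "data": {
  "deltas": [
    [[0.0006,0.005,0],0],
    [[0.0012,0.01,0],0],
    [[0.0019,0.015,0],0],
    [[0.0025,0.02,0],0],
    [[0.0032,0.025,0],0]
  ]
}}

```text
time: 16.0
tool_pos: [0.5758, 0.1428, 0.0489]
tool_rot: [0.001, 0.751, 0.66, -0.001]
contact_force: [-0.7, -5.9, 7.7]
gripper_width: 0.64
```

Call:
{"op": "play_rows", "data": {
  "deltas": [
    [[0.0006,0.005,0],0],
    [[0.0012,0.01,0],0],
    [[0.0019,0.015,0],0],
    [[0.0025,0.02,0],0],
    [[0.0025,0.02,0],0]
  ]
}}

```text
time: 16.62
tool_pos: [0.5781, 0.1634, 0.0487]
tool_rot: [0.001, 0.751, 0.66, -0.001]
contact_force: [0.6, -2.7, 6.4]
gripper_width: 0.642
```

```bash
python3 - <<'E'
from h import *
s=status.state();print(s["time"],s["tool_pos"],s["gripper_width"],s["contact_force"],s["ft_torque"],s["tool_rot"])
for n,c in(("scene",(140,250,240,400)),("top",(130,220,150,300)),("wrist",(0,384,0,512))):
    im,dp,W,cp=cloud(n);np.savez(n+"13.npz",im=im,dp=dp,W=W,K=cp["mtx"],T=cp["world_from_camera"])
    k=1 if n=="wrist" else 5
    cv2.imwrite(f"pics/{n}13.png",cv2.resize(im[c[0]:c[1],c[2]:c[3]],None,fx=k,fy=k,interpolation=cv2.INTER_CUBIC))
E
```

```text
16.625 [0.57813001 0.16339415 0.04866157] 0.6420580731302749 [ 0.60661951 -2.68188836  6.36306924] [-0.79488259 -0.05222338 -0.01144362] [ 0.00104384  0.75104124  0.66025405 -0.00075198]
```

View pics/scene13.png

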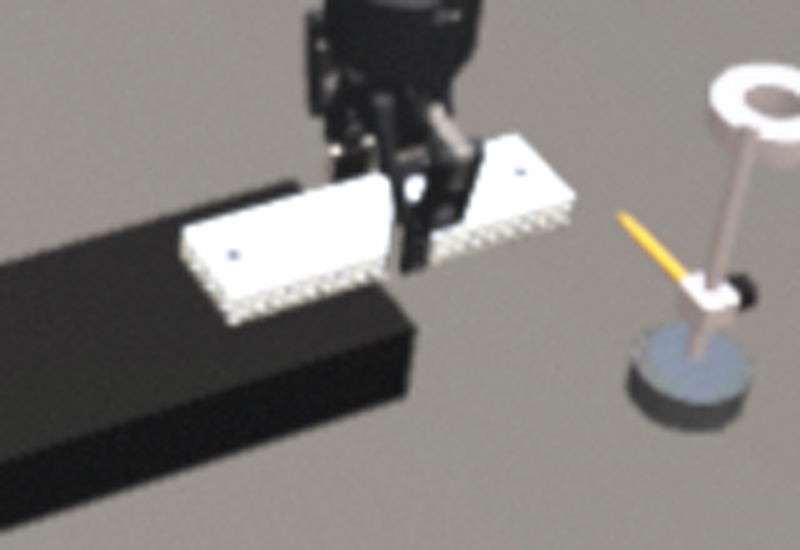

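View pics/top13.png

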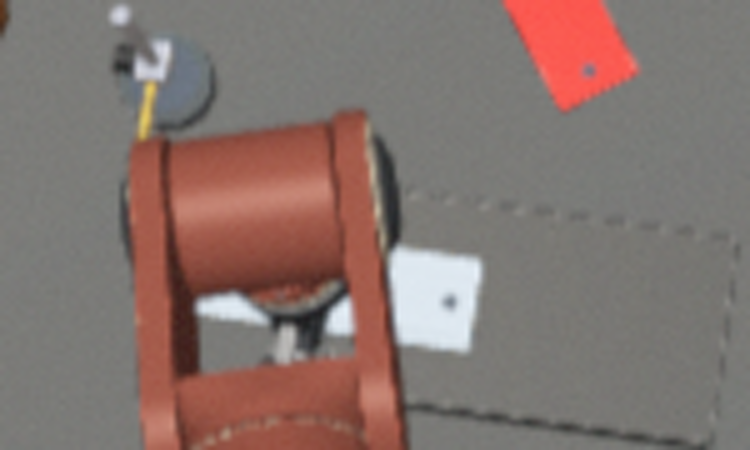

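View pics/wrist13.png

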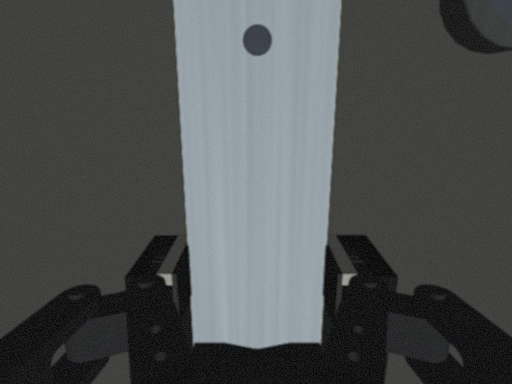

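```bash
cat > m.py <<'E'
from h import *
import sys
def run(f):
    d=np.load(f);W=d["W"];im=d["im"].astype(int);z=W[...,2]
    R=np.array([[.9921,-.1256],[.1256,.9921]])
    Q=(W[...,:2]-[.5632,.0313])@R.T
    b,g,r=im[...,0],im[...,1],im[...,2]
    y=(r>120)&(b<r-60)&(g>r-110)&(abs(Q[...,1]-.255)<.03)&(abs(Q[...,0]-.065)<.05)&(z>.04)
    q=Q[y]; 
    if len(q):
        o=np.argsort(q[:,0]);print("scriber n",len(q),"x min",q[o[0]],"y med",np.median(q[:,1]),"z",np.median(z[y]), "y by x", [(round(q[o[i],0],4),round(q[o[i],1],4)) for i in range(0,len(q),max(1,len(q)//6))])
    p=(z>.063)&(z<.074)&(abs(Q[...,0])<.022)&(b>150)
    for s in(-.015,-.005,.005,.015):
        k=p&(abs(Q[...,0]-s)<.005);print("x",s,"y ends",np.sort(Q[k][:,1])[[0,2,-3,-1]].round(4),"z",np.median(z[k]).round(4))
    k=p&(abs(Q[...,0])<.02);A=np.c_[Q[k],np.ones(k.sum())];print("plane",np.linalg.lstsq(A,z[k],rcond=None)[0])
if __name__=="__main__": run(sys.argv[1])
E
python3 m.py scene13.npz
python3 - <<'E'
import numpy as np
W=np.load("top13.npz")["W"];print("link z over gauge side",np.percentile(W[157:190,178:228,2],[1,10,50]))
E
```

```text
scriber n 33 x min [0.05019806 0.25116569] y med 0.25117725497517684 z 0.06245458641033019 y by x [(np.float64(0.0502), np.float64(0.2512)), (np.float64(0.0619), np.float64(0.2519)), (np.float64(0.0714), np.float64(0.2488)), (np.float64(0.079), np.float64(0.2524)), (np.float64(0.0854), np.float64(0.2545)), (np.float64(0.092), np.float64(0.2523)), (np.float64(0.0989), np.float64(0.2513))]
x -0.015 y ends [0.0342 0.0351 0.2298 0.2322] z 0.0662
x -0.005 y ends [0.0349 0.0381 0.2317 0.2343] z 0.0662
x 0.005 y ends [0.0344 0.036  0.2339 0.2342] z 0.0663
x 0.015 y ends [0.0343 0.0356 0.2319 0.2338] z 0.0663
plane [ 0.00033905 -0.00950248  0.06746739]
link z over gauge side [0.00316916 0.34264463 0.36334099]
```

```bash
python3 m.py scene0.npz | tail -1; python3 m.py wrist13.npz|tail -1;python3 m.py w9.npz|tail -1
```

```text
plane [0.00492498 0.00028638 0.06645257]
plane [-0.00088418 -0.01032277  0.06911034]
plane [0.00020747 0.0001905  0.06791631]
```

Call:
{"op": "play_rows", "data": {
  "deltas": [
    [[0.0006,0.005,0],0],
    [[0.0012,0.01,0],0],
    [[0.0018,0.0145,0],0],
    [[0.0022,0.0173,0],0],
    [[0.0022,0.0173,0],0]
  ]
}}

```text
time: 17.4
tool_pos: [0.5799, 0.1805, 0.0482]
tool_rot: [0.001, 0.751, 0.66, -0.001]
contact_force: [-0.1, -3.3, 5.5]
gripper_width: 0.639
```

```bash
python3 - <<'E'
from h import *
s=status.state();print(s["time"],s["tool_pos"],s["gripper_width"],s["contact_force"],s["ft_torque"],s["joint_vel"].round(4))
for n,c in(("scene",(140,250,240,400)),("wrist",(0,384,0,512))):
    im,dp,W,cp=cloud(n);np.savez(n+"14.npz",im=im,dp=dp,W=W,K=cp["mtx"],T=cp["world_from_camera"])
    k=1 if n=="wrist" else 5
    cv2.imwrite(f"pics/{n}14.png",cv2.resize(im[c[0]:c[1],c[2]:c[3]],None,fx=k,fy=k,interpolation=cv2.INTER_CUBIC))
E
python3 m.py scene14.npz; python3 m.py wrist14.npz|tail -1
```

```text
17.4 [0.57994044 0.18050281 0.04822077] 0.6388122500600393 [-0.10638837 -3.32848025  5.46041254] [-1.01358876 -0.0329979  -0.035139  ] [-0.0014  0.0005  0.0018  0.002   0.0009 -0.0011]
scriber n 33 x min [0.04833924 0.25284027] y med 0.2509892607246937 z 0.06241529431559334 y by x [(np.float64(0.0483), np.float64(0.2528)), (np.float64(0.0629), np.float64(0.2551)), (np.float64(0.0706), np.float64(0.2521)), (np.float64(0.0784), np.float64(0.2503)), (np.float64(0.0853), np.float64(0.2512)), (np.float64(0.0912), np.float64(0.2505)), (np.float64(0.0999), np.float64(0.2503))]
x -0.015 y ends [0.0506 0.0525 0.2498 0.2518] z 0.0663
x -0.005 y ends [0.052  0.0537 0.2496 0.2522] z 0.0663
x 0.005 y ends [0.0516 0.0524 0.2467 0.2502] z 0.0661
x 0.015 y ends [0.0521 0.0535 0.25   0.2519] z 0.0665
plane [ 0.00578463 -0.01461819  0.06817382]
plane [-0.00137828 -0.01945947  0.07019674]
```

View pics/scene14.png

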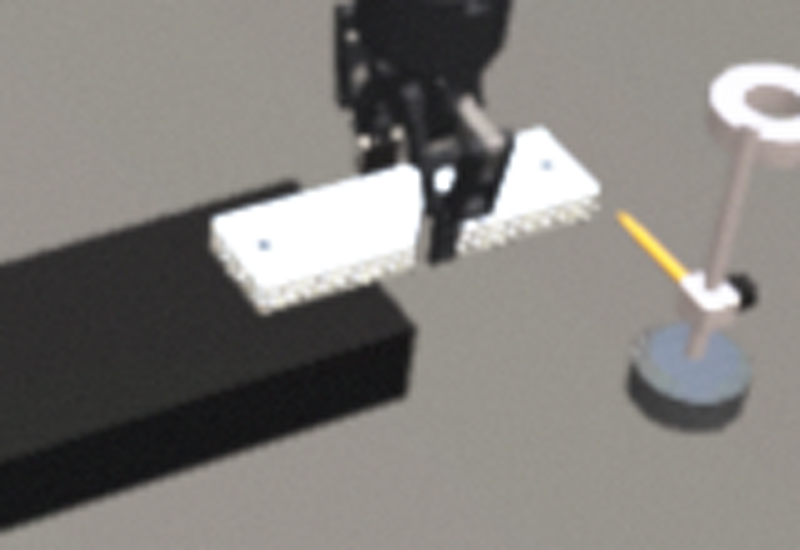

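View pics/wrist14.png

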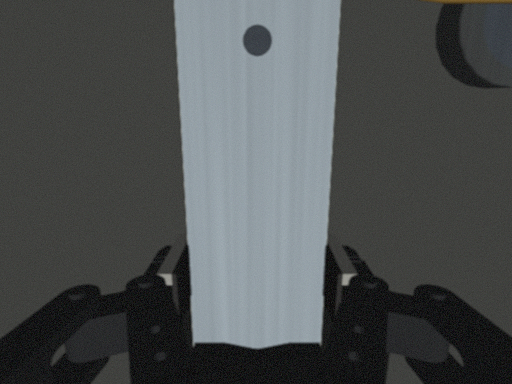

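The lead end is level with the scriber: tail at 0.0515 gives a lead of about 0.2515, and the scriber reads 0.251–0.253. The hand presses the stack about 0.015–0.02 rad nose-down, so I'll ease up slightly.

Call:
{"op": "play_rows", "data": {
  "deltas": [
    [[0,0,0.0004],0],
    [[0,0,0.0009],0],
    [[0,0,0.0009],0],
    [[0,0,0.0009],0]
  ]
}}

```text
time: 18.0
tool_pos: [0.5796, 0.1815, 0.0484]
tool_rot: [-0.0, 0.751, 0.66, -0.0]
contact_force: [1.0, -2.9, 1.8]
gripper_width: 0.635
```

```bash
python3 - <<'E'
from h import *
s=status.state();print(s["time"],s["tool_pos"],s["gripper_width"],s["contact_force"],s["ft_torque"])
for n in("scene","wrist"):
    im,dp,W,cp=cloud(n);np.savez(n+"15.npz",im=im,dp=dp,W=W,K=cp["mtx"],T=cp["world_from_camera"])
E
python3 m.py scene15.npz; python3 m.py wrist15.npz|tail -1
```

```text
18.0 [0.57961269 0.18151431 0.04841563] 0.6350385629494795 [ 0.98330307 -2.86914967  1.78755628] [-0.81102095 -0.13268799 -0.01849823]
scriber n 32 x min [0.04703258 0.25401741] y med 0.2511175414382075 z 0.0623375138594367 y by x [(np.float64(0.047), np.float64(0.254)), (np.float64(0.064), np.float64(0.2508)), (np.float64(0.069), np.float64(0.2509)), (np.float64(0.0786), np.float64(0.2527)), (np.float64(0.0847), np.float64(0.2552)), (np.float64(0.0939), np.float64(0.2512)), (np.float64(0.101), np.float64(0.2518))]
x -0.015 y ends [0.0527 0.055  0.2459 0.2511] z 0.066
x -0.005 y ends [0.0521 0.0536 0.2482 0.2518] z 0.0666
x 0.005 y ends [0.0536 0.054  0.2489 0.2516] z 0.0663
x 0.015 y ends [0.0526 0.0541 0.2483 0.2525] z 0.066
plane [-0.00169338 -0.0115374   0.06787403]
plane [-0.002284   -0.01251583  0.06938643]
```

Call:
{"op": "play_rows", "data": {
  "deltas": [
    [[0,0,0.0005],0],
    [[0,0,0.0009],0],
    [[0,0,0.0009],0],
    [[0,0,0.0009],0]
  ]
}}

```text
time: 18.6
tool_pos: [0.5792, 0.182, 0.0489]
tool_rot: [-0.001, 0.751, 0.66, -0.001]
contact_force: [0.4, 1.5, -5.1]
gripper_width: 0.639
```

```bash
python3 - <<'E'
from h import *
s=status.state();print(s["time"],s["tool_pos"],s["gripper_width"],s["contact_force"],s["ft_torque"])
for n,c in(("scene",(140,250,240,400)),("wrist",(0,384,0,512))):
    im,dp,W,cp=cloud(n);np.savez(n+"16.npz",im=im,dp=dp,W=W,K=cp["mtx"],T=cp["world_from_camera"])
    k=1 if n=="wrist" else 5
    cv2.imwrite(f"pics/{n}16.png",cv2.resize(im[c[0]:c[1],c[2]:c[3]],None,fx=k,fy=k,interpolation=cv2.INTER_CUBIC))
E
python3 m.py scene16.npz; python3 m.py wrist16.npz|tail -1
```

```text
18.6 [0.57915121 0.18198897 0.04894259] 0.6390304120862809 [ 0.35041417  1.46437264 -5.0540407 ] [ 0.01911426 -0.01743808  0.03568847]
scriber n 32 x min [0.04796505 0.25317736] y med 0.2511384503523356 z 0.0623359861559884 y by x [(np.float64(0.048), np.float64(0.2532)), (np.float64(0.0636), np.float64(0.2545)), (np.float64(0.0719), np.float64(0.2483)), (np.float64(0.0774), np.float64(0.2539)), (np.float64(0.0869), np.float64(0.2497)), (np.float64(0.0946), np.float64(0.2539)), (np.float64(0.1013), np.float64(0.2482))]
x -0.015 y ends [0.0535 0.0546 0.2505 0.2533] z 0.0664
x -0.005 y ends [0.0529 0.0545 0.2509 0.2532] z 0.0665
x 0.005 y ends [0.0525 0.0543 0.2503 0.2526] z 0.0665
x 0.015 y ends [0.0523 0.0549 0.2506 0.2528] z 0.0663
plane [-0.00067813 -0.0022559   0.0667887 ]
plane [-0.00374779 -0.00183229  0.06820515]
```

View pics/scene16.png

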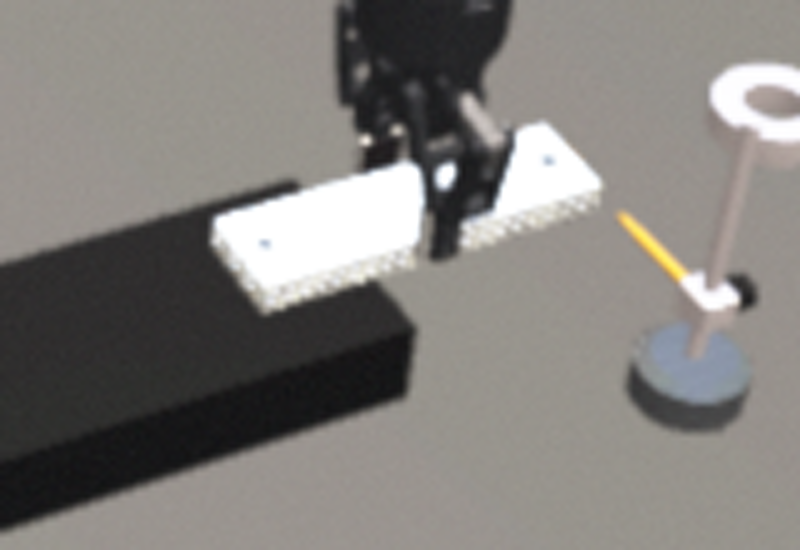

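View pics/wrist16.png

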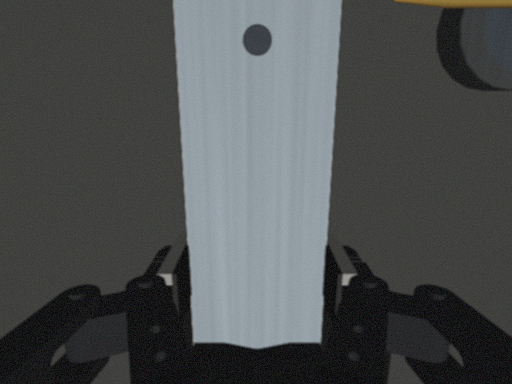

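Call:
{"op": "play_rows", "data": {
  "deltas": [
    [[0,0,0],0],
    [[0,0,0],0],
    [[0,0,0],0]
  ]
}}

```text
time: 19.08
tool_pos: [0.5799, 0.1816, 0.0496]
tool_rot: [-0.0, 0.751, 0.66, -0.0]
contact_force: [-0.4, -0.1, -5.7]
gripper_width: 0.64
```

```bash
python3 - <<'E'
from h import *
s=status.state();print(s["time"],s["tool_pos"],s["gripper_width"],s["contact_force"],s["ft_torque"])
for n in("scene","wrist"):
    im,dp,W,cp=cloud(n);np.savez(n+"17.npz",im=im,dp=dp,W=W)
E
python3 m.py scene17.npz; python3 m.py wrist17.npz|cut -c1-130
```

```text
19.075 [0.57985515 0.18162541 0.04962343] 0.639654906911762 [-0.40323753 -0.12860437 -5.74202977] [-0.05797714 -0.02992175  0.01328872]
scriber n 33 x min [0.04823011 0.25293858] y med 0.2510667855541921 z 0.06258632100799644 y by x [(np.float64(0.0482), np.float64(0.2529)), (np.float64(0.0638), np.float64(0.2509)), (np.float64(0.0696), np.float64(0.2497)), (np.float64(0.0777), np.float64(0.251)), (np.float64(0.0843), np.float64(0.2522)), (np.float64(0.0952), np.float64(0.2467)), (np.float64(0.0992), np.float64(0.2536))]
x -0.015 y ends [0.0522 0.0534 0.25   0.2507] z 0.0671
x -0.005 y ends [0.0523 0.0542 0.2503 0.2544] z 0.0672
x 0.005 y ends [0.053  0.0543 0.2499 0.2528] z 0.0673
x 0.015 y ends [0.0534 0.0542 0.2506 0.2527] z 0.0674
plane [ 0.00567467 -0.00079613  0.06733221]
scriber n 500 x min [0.04481673 0.25200749] y med 0.25108199050346947 z 0.06400937393479893 y by x [(np.float64(0.0448), np.float6
x -0.015 y ends [0.1144 0.1156 0.251  0.2511] z 0.0687
x -0.005 y ends [0.1131 0.1137 0.251  0.2511] z 0.0687
x 0.005 y ends [0.113  0.1143 0.2509 0.251 ] z 0.0687
x 0.015 y ends [0.116  0.1162 0.2509 0.251 ] z 0.0687
plane [-0.00153168 -0.00113142  0.06889331]
```

Call:
{"op": "play_rows", "data": {
  "deltas": [
    [[0,0,-0.0003],0],
    [[0,0,-0.0006],0],
    [[0,0,-0.0006],0],
    [[0,0,-0.0006],0],
    [[0,0,-0.0006],0]
  ]
}}

```text
time: 19.8
tool_pos: [0.58, 0.1817, 0.0492]
tool_rot: [0.0, 0.751, 0.66, 0.0]
contact_force: [-1.4, -0.2, -5.4]
gripper_width: 0.641
```

Call:
{"op": "play_rows", "data": {
  "deltas": [
    [[0,0,0],0],
    [[0,0,0],0],
    [[0,0,0],0],
    [[0,0,0],0]
  ]
}}

```text
time: 20.3
tool_pos: [0.58, 0.1817, 0.0492]
tool_rot: [-0.0, 0.751, 0.66, -0.0]
contact_force: [0.7, 0.2, -6.0]
gripper_width: 0.638
```

```bash
python3 - <<'E'
from h import *
s=status.state();print(s["time"],s["tool_pos"],s["gripper_width"],s["contact_force"],s["ft_torque"])
for n in("scene","wrist"):
    im,dp,W,cp=cloud(n);np.savez(n+"18.npz",im=im,dp=dp,W=W)
    if n=="scene": cv2.imwrite("pics/scene18.png",cv2.resize(im[140:250,240:400],None,fx=5,fy=5,interpolation=cv2.INTER_CUBIC))
E
python3 m.py scene18.npz|tail -5; python3 m.py wrist18.npz|tail -1
```

```text
20.3 [0.58001285 0.18166004 0.04920946] 0.638128181109311 [ 0.73315923  0.16562657 -5.9780895 ] [-0.06446021 -0.04736436  0.02174032]
x -0.015 y ends [0.0534 0.056  0.2501 0.2522] z 0.0666
x -0.005 y ends [0.0539 0.0546 0.2537 0.2539] z 0.0665
x 0.005 y ends [0.0525 0.0539 0.2494 0.2533] z 0.0668
x 0.015 y ends [0.0522 0.0536 0.2483 0.2516] z 0.0666
plane [ 0.00071777 -0.00085732  0.06686704]
plane [-0.00101328 -0.00133349  0.06841384]
```

View pics/scene18.png

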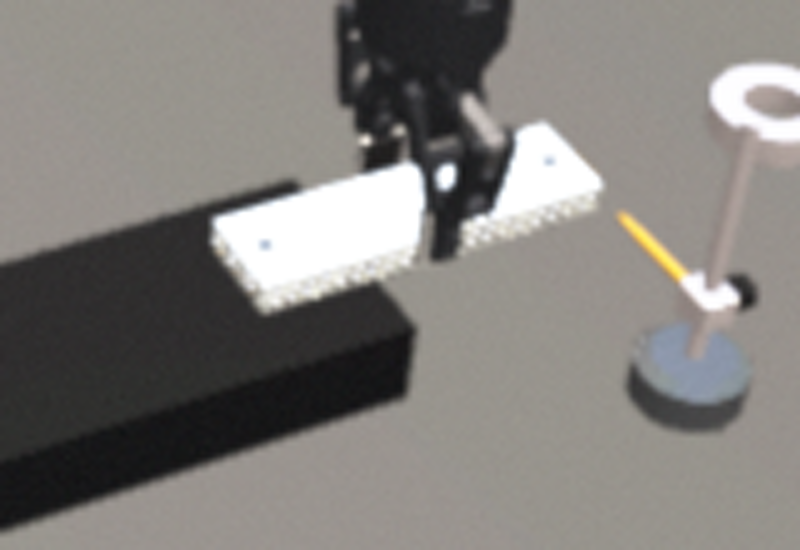

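Call:
{"op": "play_rows", "data": {
  "deltas": [
    [[0,0,-0.0004],0],
    [[0,0,-0.0004],0],
    [[0,0,-0.0004],0],
    [[0,0,-0.0004],0],
    [[0,0,-0.0004],0]
  ]
}}

```text
time: 21.02
tool_pos: [0.5801, 0.1817, 0.0488]
tool_rot: [-0.0, 0.751, 0.66, 0.0]
contact_force: [0.6, -0.0, -4.4]
gripper_width: 0.635
```

```bash
python3 - <<'E'
from h import *
s=status.state();print(s["time"],s["tool_pos"],s["gripper_width"],s["contact_force"],s["joint_vel"].round(4))
for n in("scene","wrist"):
    im,dp,W,cp=cloud(n);np.savez(n+"19.npz",im=im,dp=dp,W=W)
E
python3 m.py scene19.npz|tail -5; python3 m.py wrist19.npz|tail -1
```

```text
21.025 [0.58005477 0.18165671 0.04883546] 0.6350647722268294 [ 0.59596671 -0.03309144 -4.35198774] [ 0.0015 -0.0003 -0.0019 -0.0012 -0.0006 -0.0017]
x -0.015 y ends [0.0523 0.0531 0.2519 0.2537] z 0.0662
x -0.005 y ends [0.0527 0.0537 0.2512 0.2514] z 0.0666
x 0.005 y ends [0.0538 0.0541 0.2525 0.2541] z 0.0664
x 0.015 y ends [0.0533 0.0536 0.2494 0.2539] z 0.0665
plane [-0.00042113 -0.00230479  0.0667148 ]
plane [-0.0014953  -0.00220443  0.0682147 ]
```

The stack is level (about 0.002 rad), at rest on the block and gripped, so I'm handing in.

```bash
python3 -c "
from plant import ticket
print(ticket.job_done())"
```

```text
the job is handed in; nothing more can be done
None
```

The stack is flush, slid out to the scriber, and handed in at about 21 s while still gripped flat on the block. The hand-in gives no verdict, so this rests on my own measurements.

I squeezed the plates' sides, tapped the tails flush with a two-finger wall, and pushed the stack about 70 mm along +y. I then gripped it at mid-length and slid it out the last 83 mm.

**Last checks:**
- **Leading end:** at block y 0.2525–0.253 m, against the scriber's 0.251–0.253 m. The wrist and scene cameras disagree on the scriber by about 2 mm.
- **Flushness:** before the last squeeze, the close-up showed ends in one line and side ledges of at most about 1.5 mm. After that I checked only that the sides and ends looked square in the scene pictures, and that the top plate did not slip in the grip. I did not re-measure the lower plates.
- **Tilt:** about 0.002 rad. During the slide the stack drooped nose-down by up to about 0.02 rad, and I eased the hand up to correct it.
- **Lift:** that correction briefly raised the stack about 0.7 mm off the block, so I set it back down. At hand-in the hand carried about 4 N of its roughly 5 N weight.
- **Surroundings:** the gauge and the other things looked untouched in the pictures I took; I did not measure their positions again.

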